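# Refit the cover of the robot's back-up battery box

## Robot

A 6-joint arm with a two-finger parallel gripper is mounted at the origin on a cart in front of the work surface, level with it; the furniture and walls round the work are solid. World frame = base frame: x ahead of the robot, y to its left, z up, the work surface at z = 0. Lengths are in m, angles in rad, forces in N, time in s.
With the tool pointing down it reaches from about 0.375 to 0.9 m from the base axis. Payload 3.1 kg.
Tool frame: the origin (TCP) lies midway between the tips of the shut fingers; the grasp point (between the pads) lies 19 mm behind it; x points along the fingers, z is the direction in which the jaws open and shut, and the axes are right-handed (so a half turn about x gives the same grasp; the last joint's range is limited). The gripper opens to 85 mm and grips with 20 to 120 N. Pads are 22 mm wide; open, the fingers measure 114 mm over their backs; the gripper's body (76 mm by 85 mm) begins 54 mm behind the grasp point. The pads swing forward as they close: fully open they stand 13 mm farther back than shut.
Start: joints at [-1.478, 0.527, 1.433, -0, 1.181, -0.178], TCP at [0.167, -0.602, 0.231] pointing down, gripper open.
Joint ranges: [-3.08, 3.08], [-0.75, 2.2], [0.22, 2.44], [-1.43, 4.57], [0, 2.65], [-2.85, 2.85]. Speed limits (rad/s): [2.79, 2.79, 3.14, 3.14, 3.14, 3.14].

## Interface

Orientations are given as a unit quaternion [x, y, z, w].
In Python, from station import status, snapshot, camera_params, ticket gives the robot as it stands.
- The arm moves only by the tool arm_command, never from a script. Its argument "series" is a list that holds one entry, the list of rows, each a list of 4 numbers: the shift along the tool's x, y, z in mm, then the turn about the tool's x in rad. A call has 1 to 10 rows; each row shifts and turns the commanded pose from where the row before left it, along the tool's axes as they then stand; what a row does not reach is not made up. A row lasts 1/10 s, in which the tool goes at most 50 mm and 8.59 degrees, less where a joint would pass 70% of its speed; a pose out of reach is approached as far as the arm can. A call is refused whole if a number of a shift passes 50 or a number of a turn 0.15, either way. A call with a gripper value outside its range is refused whole. "jaw" is the opening in per cent of the stroke, from 0 (shut) to 100 (fully open), set as the call begins (left out, the last holds). The fingers move at their own pace and stop on an object; "force" is the grip in N (left out, the last holds). Time passes only in rows, so rows that do not move let the fingers close. It gives the time, the measured TCP pose, the force and the opening at its end, in the units of the state.
- status.sense(): the state, without advancing time (a new reading comes with each control period).
- snapshot(name): name is "side" or "top" or "wrist"; returns the picture (480x640x3 uint8, red, green, blue); there is no depth.
- camera_params(name): a dict with "fovy" (degrees; the focal length in pixels is half the picture's height over the tangent of half this angle, whatever the lens; pixels are square), "cx", "cy" (the principal point, pixels), "extrinsics" (4x4, takes a point from camera to world coordinates); the wrist camera has in their place "mount" (4x4, takes a point from camera to tool coordinates, whose origin is the TCP and whose axes are the tool frame's). Camera axes: x right, y down, z forward; pixel columns grow to the right and rows downward; lengths in m; the calibration is good to about 2 mm. A picture is of the moment at which its call begins: read the wrist's pose just before it. camera_params takes no time and is no camera call.
- ticket.sign_off(): hands the job in, once; it reports no verdict.
The state is a dict: "t": time; "q": joint angles; "qd": joint speeds; "tau": joint torques, N m; "tcp_pos": TCP position; "tool_rot": TCP orientation; "force": force on the tool from outside, world axes, zero at the start; "ft_torque": the same for the moment, N m; "finger_gap": opening from 0.0 (shut) to 1.0 (fully open).
Only numpy, scipy, OpenCV 4.12 (cv2) and the standard library are available. Lean on these libraries where they do the work, as an engineer would, in place of code of your own. Each camera call takes 0.05 s, during which the arm holds its last target. There are 200 camera calls.

## Task

The cells in the robot's grey back-up battery box, clamped somewhere on its rail, have just been changed: refit its loose grey cover. Hold the cover by its grip bar with the rear raised, hook the tongue at its front into the slot under the hood of the box, then swing the rear down and press on it until the sprung latch snaps over the rear edge and the cover lies flat and flush; then let go. The tongue and the hood break easily, so feel your way and never bear on the box through the cover with more than 25 N, and leave the things lying around where they are.

Things in the scene. Friction and masses are not known exactly. Their poses are not given: they have to be found in the camera images.
- cover: Loose grey cover, flat on the table at the start, outside up: plate 108 mm long (x), 70 wide (y), 6 thick, about 90 g. Origin: centre of the plate's underside; +x runs from the tongue end to the rear edge, z out of the outer face.
- cover_grip (a point): Centre of the cover's grip bar, half-way up: 9 mm ahead (-x) of the plate's centre, 19 mm above its underside. The bar is 14 mm thick (x), 42 wide (y) and stands 26 mm above the plate's outer face. Axes as the cover.
- cover_tongue (a point): Middle of the rounded tip of the cover's tongue, 1.5 mm above the underside. The tongue sticks out 9.5 mm ahead (-x) of the plate's front face, is 44 mm wide and 3 mm thick, flush with the underside. Axes as the cover.
- cover_rear (a point): Middle of the cover's upper rear edge: 54 mm behind the plate's centre, on the outer face. Axes as the cover.
- rail: Steel hat rail, 218x35x8 mm, fixed to the table; clamped on it the open grey battery box (156x92 mm, side rims 57 mm and front hood 60 mm above the table). Origin: centre of the rail's underside; +x runs from the slot (front end, towards the robot) to the latch. The box may sit up to 20 mm ahead of or behind the rail's middle, which is not measured.
- slot_about (a point): Middle of the slot's mouth if the box sat mid-rail (the true one is up to 20 mm off along x), 51.5 mm above the table. Slot: 48 mm wide (y), 7 high, 12 deep towards -x, under the 5 mm thick hood, whose rear face is at the mouth. The plate's front face stops on the hood before the tongue meets the slot's end. The tongue goes in with the rear raised by 0.1 to 0.35 rad.
- seat_about (a point): Middle of the recess on the ledges (51 mm above the table) that carry the closed cover's underside, if the box sat mid-rail; 55 mm behind the slot mouth, axes as the rail. Recess 110 mm long (from the hood's rear face), 74 wide, 6 deep, side rims with 2.5 mm bevels; the closed cover is flush with them. Inside the ledges (62 mm apart) the bay is open.
- latch (a joint): Sprung latch at the rear of the box: 0 forward (rest), 0.006 m fully back; spring 1.5 to 4.5 N. Nose 30 mm wide, 3.8 mm over the recess, flat 0.7 mm above the closed cover, sloping back above; its tab is 70 mm above the table. It first touches a cover tilted by about 0.1 rad; some 4 to 15 N down near the cover's rear edge push past it.
- screwdriver: Bystander, to be left alone: small screwdriver, orange handle, 164 mm long and 26 mm high, lying on the table. Origin at the centre of its underside.
- marker: Bystander, to be left alone: blue marker pen, 139 mm long. Origin at the centre of its underside.
- meter: Bystander, to be left alone: orange and black multimeter, 139x74x48 mm, lying face up. Origin at the centre of its underside.
- screws: Bystander, to be left alone: round steel dish of screws, 97 mm across, 25 mm high. Origin at the centre of its underside.
- hex_key: Bystander, to be left alone: hex key with red T handle, 146x85x18 mm, lying flat. Origin at the centre of its underside.
- mug: Bystander, to be left alone: orange mug, 81 mm wide, 101 mm high. Origin at the centre of its underside.
- block_a: Bystander, to be left alone: aluminium bearing block, 20x54x34 mm. Origin at the centre of its underside.
- race: Bystander, to be left alone: ball bearing, 35 mm across, 11 mm high. Origin at the centre of its underside.

How it is judged:
By the outcome, as a careful person would: the job done as asked, in the order asked, and still so for the second after the job is handed in, with the robot touching nothing.
It also fails if it takes over 67 s, if anything falls off the work surface, if the arm or the gripper's body presses on something with over 40 N, if the wrist force passes 120 N, or if a joint passes its speed limit or range.

## Working session

There is one attempt and no reset: what is moved stays moved. The work goes in short steps, Python scripts to look and compute and a tool call to move; the robot and the scene stay as the last step left them, time stands still between calls to the robot, and variables do not carry over. Pictures are saved under pics/ and viewed, about 8 in all and at most 12, crops included, and the job is handed in when it is done.

Besides the shell and the picture viewer there is one more tool, called as name(argument=value, ...) on one line, values as JSON. arm_command: Moves the arm, as the interface text tells. Its arguments: {"type":"object","properties":{"series":{"type":"array"},"jaw":{"type":"number"},"force":{"type":"number"}},"required":["series"]}

```bash
ls; mkdir -p pics; python3 - <<'E'
from station import status, snapshot, camera_params
import cv2,numpy as np
np.set_printoptions(precision=4,suppress=True)
for n in("top","side"):
    cv2.imwrite(f"pics/{n}0.png",snapshot(n)[:,:,::-1]); print(n,camera_params(n))
print(camera_params("wrist")); s=status.sense(); print(s)
E
```

```text
pics
top {'fovy': 48.02127382930848, 'cx': 320.18099395534614, 'cy': 236.0288896502384, 'extrinsics': array([[-0.0177, -0.9832,  0.1817,  0.4176],
       [-0.9994,  0.0227,  0.0253,  0.0308],
       [-0.029 , -0.1812, -0.983 ,  1.0357],
       [ 0.    ,  0.    ,  0.    ,  1.    ]])}
side {'fovy': 46.232322884774334, 'cx': 314.3037880840854, 'cy': 235.5118634476563, 'extrinsics': array([[-0.9871, -0.1289,  0.0953,  0.4974],
       [-0.1595,  0.8485, -0.5046,  0.6559],
       [-0.0158, -0.5133, -0.8581,  1.0727],
       [ 0.    ,  0.    ,  0.    ,  1.    ]])}
{'fovy': 67.4510909147152, 'cx': 313.42089374740544, 'cy': 236.6391840405022, 'mount': array([[-0.0001, -0.2841,  0.9588, -0.1423],
       [ 0.0002, -0.9588, -0.2841,  0.0714],
       [ 1.    ,  0.0002,  0.0001,  0.0009],
       [ 0.    ,  0.    ,  0.    ,  1.    ]])}
{'t': 0.1, 'q': array([-1.4785,  0.5284,  1.4338,  0.    ,  1.1814, -0.1785]), 'qd': array([-0.0003, -0.0023, -0.0019,  0.    , -0.0007, -0.0008]), 'tau': array([ -0.0005, -44.3304, -17.8586,  -0.0002,   0.0039,  -0.    ]), 'tcp_pos': array([ 0.1672, -0.6015,  0.2304]), 'tool_rot': array([ 0.4285,  0.5634, -0.4274,  0.5624]), 'force': array([-0.1824,  0.1532, -0.3317]), 'ft_torque': array([-0.0287,  0.0116, -0.0108]), 'finger_gap': 1.0002520166849125}
```

View pics/top0.png

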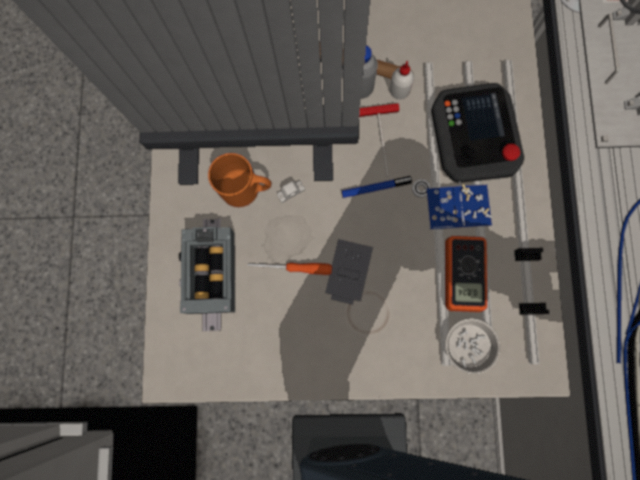

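View pics/side0.png

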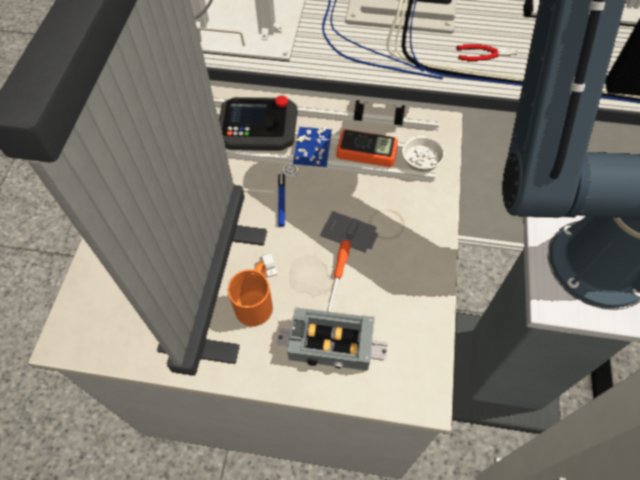

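The top view shows the box at about (207,272), with its front hood towards the bottom and the latch near (208,228). The cover is at about (350,271), touching or close to the screwdriver tip (330,269). A partition stands at the far side, with its foot at row 140.

```bash
cat > h.py <<'E'
from station import status, snapshot, camera_params
import cv2,numpy as np
from scipy.spatial.transform import Rotation as R
np.set_printoptions(precision=4,suppress=True)
def K(n):
    p=camera_params(n); return 240/np.tan(np.radians(p["fovy"]/2)),p["cx"],p["cy"]
def pose(n,s=None):
    p=camera_params(n)
    if n!="wrist": return p["extrinsics"]
    s=s or status.sense(); T=np.eye(4); T[:3,:3]=R.from_quat(s["tool_rot"]).as_matrix(); T[:3,3]=s["tcp_pos"]
    return T@p["mount"]
def ray(n,uv,z,T=None):
    f,cx,cy=K(n); T=pose(n) if T is None else T
    d=T[:3,:3]@np.array([(uv[0]-cx)/f,(uv[1]-cy)/f,1]); o=T[:3,3]
    return o+d*(z-o[2])/d[2]
def proj(n,P,T=None):
    f,cx,cy=K(n); T=pose(n) if T is None else T
    c=T[:3,:3].T@(np.asarray(P)-T[:3,3]); return np.array([cx+f*c[0]/c[2],cy+f*c[1]/c[2]])
def snap(n,name):
    T=pose(n); im=snapshot(n)[:,:,::-1].copy(); cv2.imwrite(f"pics/{name}.png",im); return im,T
E
python3 - <<'E'
from h import *
a=cv2.imread("pics/top0.png"); b=cv2.imread("pics/side0.png")
r=lambda i,x,y,w,h,k:cv2.resize(i[y:y+h,x:x+w],None,fx=k,fy=k,interpolation=cv2.INTER_CUBIC)
A=r(a,170,210,80,130,4.5); B=r(a,310,225,75,90,5)
o=np.zeros((600,800,3),np.uint8)
o[:585,:360]=A; o[:450,370:745]=B
cv2.imwrite("pics/c1.png",o)
print("cover c",ray("top",(350,271),.006),"box",ray("top",(207,272),.057))
for uv in[(180,315),(232,310),(232,228),(183,230)]: print(uv,ray("top",uv,.057))
E
```

```text
cover c [0.5385 0.0013 0.006 ] box [0.5362 0.2651 0.057 ]
(180, 315) [0.4589 0.3128 0.057 ]
(232, 310) [0.466  0.2181 0.057 ]
(232, 228) [0.6175 0.22   0.057 ]
(183, 230) [0.6159 0.3118 0.057 ]
```

View pics/c1.png

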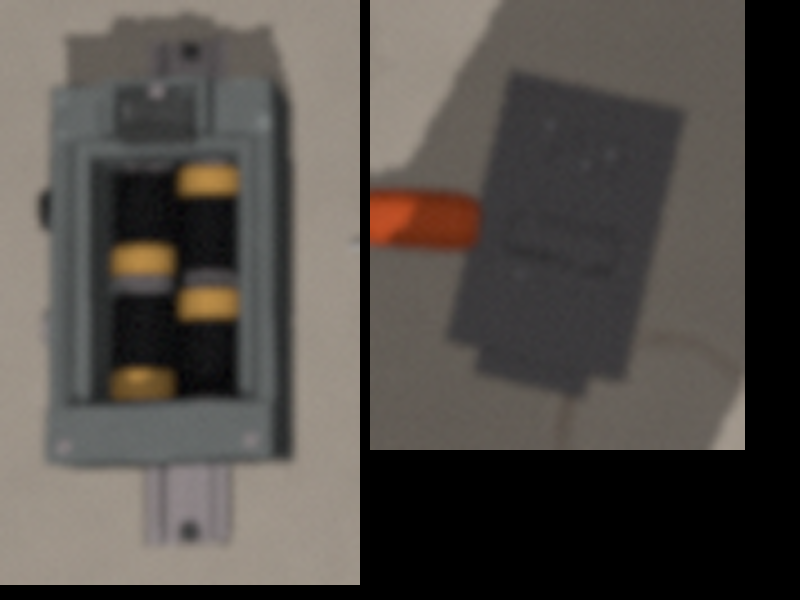

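The close crops show the cover yawed about -13° with its tongue towards the robot. The screwdriver's handle end nearly touches its left edge beside the grip bar. The box is nearly square to the world axes, with the hood at the bottom. I'll move over the cover for a wrist view.

arm_command(series=[[[0,35,-32,0],[0,35,-32,0],[0,35,-32,0],[0,35,-32,0],[0,35,-32,0],[0,35,-32,0],[0,35,-32,0],[0,35,-32,0],[0,35,-32,0],[0,35,-32,0]]])

```text
t: 1.1
tcp_pos: [0.4194, -0.1984, 0.2312]
tool_rot: [0.428, 0.563, -0.428, 0.563]
force: [0.1, -0.9, -0.4]
finger_gap: 1.002
```

arm_command(series=[[[0,35,-32,0],[0,35,-32,0],[0,35,-32,0],[0,35,-32,0],[0,35,-32,0],[0,0,0,0.14],[0,0,0,0.14],[0,0,0,0.14],[0,0,0,0.08],[0,0,0,0]]], jaw=55)

```text
t: 2.1
tcp_pos: [0.5443, 0.0009, 0.2309]
tool_rot: [-0.554, -0.44, 0.554, -0.439]
force: [-0.0, -1.2, -0.6]
finger_gap: 0.551
```

```bash
python3 - <<'E'
from h import *
s=status.sense(); print(s["t"],s["q"],s["tcp_pos"],s["tool_rot"],s["finger_gap"],"\n",R.from_quat(s["tool_rot"]).as_matrix())
im,T=snap("wrist","w1"); np.save("w1.npy",T)
E
```

```text
2.1 [-0.2036  0.4201  1.6354  0.      1.0871  1.5959] [0.5443 0.0009 0.2309] [-0.5536 -0.44    0.554  -0.4394] 0.5512844789875325 
 [[-0.001   0.974  -0.2267]
 [ 0.0002 -0.2267 -0.974 ]
 [-1.     -0.001   0.    ]]
```

View pics/w1.png

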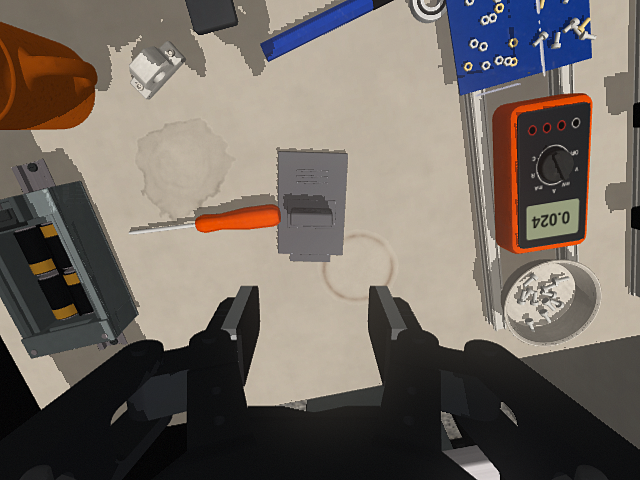

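The wrist view shows the cover with corners near (278,149), (347,153), (342,255) and (277,251), and the bar at about (310,215). The screwdriver handle end at (278,216) sits right by the bar's left end. A finger there would hit it, so I'll grip across the bar's thickness first, move the cover clear, and regrasp across its width.

```bash
python3 - <<'E'
from h import *
T=np.load("w1.npy"); C=[ray("wrist",p,.006,T)[:2] for p in[(278,149.5),(347,153),(342.5,255),(277,251)]]
C=np.array(C); print(C, np.linalg.norm(C-np.roll(C,1,0),axis=1)); c=C.mean(0)
ax=(C[0]+C[1]-C[2]-C[3]); print("c",c,"yaw",np.arctan2(ax[1],ax[0])); ax/=np.linalg.norm(ax); b=c-.009*ax; print("bar",b)
s=status.sense(); M=R.from_quat(s["tool_rot"]).as_matrix(); print("tool d to bar",M.T@(np.r_[b,.008]-s["tcp_pos"])*1e3)
# box in top view
for uv in[(180.3,312.5),(232.5,312),(181,229),(230.5,229)]: print(uv,ray("top",uv,.0585))
print("rail front",ray("top",(170+144/4.5,210+545/4.5),.008),ray("top",(170+232/4.5,210+545/4.5),.008),"rear",ray("top",(170+153/4.5,210+40/4.5),.008))
E
```

```text
[[ 0.604   0.0219]
 [ 0.5851 -0.0442]
 [ 0.4807 -0.0179]
 [ 0.5012  0.05  ]] [0.1066 0.0687 0.1077 0.0709]
c [0.5427 0.0025] yaw -0.2568468820508611
bar [0.534  0.0047]
tool d to bar [222.9906 -10.7658  -1.4593]
(180.3, 312.5) [0.4633 0.3119 0.0585]
(232.5, 312) [0.4624 0.2169 0.0585]
(181, 229) [0.6176 0.3152 0.0585]
(230.5, 229) [0.6154 0.2225 0.0585]
rail front [0.4299 0.2841 0.008 ] [0.4293 0.2469 0.008 ] rear [0.6471 0.2849 0.008 ]
```

arm_command(series=[[[15,0,0,-0.149],[15,0,0,-0.149],[15,0,0,-0.149],[15,0,0,-0.149],[15,0,0,-0.149],[15,0,0,-0.149],[15,0,0,-0.149],[15,0,0,-0.149],[15,0,0,-0.149],[15,0,0,-0.149]]])

```text
t: 3.15
tcp_pos: [0.5448, 0.0006, 0.0807]
tool_rot: [0.106, 0.699, -0.106, 0.699]
force: [-0.8, 1.1, -0.6]
finger_gap: 0.549
```

arm_command(series=[[[0,0,0,-0.0525],[0,1,-11,0],[15,0,0,0],[15,0,0,0],[15,0,0,0],[15,0,0,0],[6,0,0,0],[0,0,0,0]]])

```text
t: 3.95
tcp_pos: [0.5334, 0.0048, 0.0149]
tool_rot: [0.091, 0.702, -0.091, 0.701]
force: [-0.8, 0.3, 1.0]
finger_gap: 0.552
```

arm_command(series=[[[4,0,0,0],[0,0,0,0],[0,0,0,0],[0,0,0,0],[0,0,0,0]]], jaw=0, force=40)

```text
t: 4.45
tcp_pos: [0.5347, 0.0044, 0.0118]
tool_rot: [0.091, 0.701, -0.091, 0.702]
force: [0.3, -0.6, 3.5]
finger_gap: 0.151
```

arm_command(series=[[[-5,0,0,0],[-15,0,0,0],[-20,0,0,0],[0,0,0,0]]])

```text
t: 4.85
tcp_pos: [0.5358, 0.0043, 0.0533]
tool_rot: [0.091, 0.7, -0.091, 0.703]
force: [0.1, 0.2, -1.1]
finger_gap: 0.151
```

```bash
python3 - <<'E'
from h import *
s=status.sense(); print(s["t"],s["tcp_pos"],s["force"],s["ft_torque"],s["finger_gap"])
E
```

```text
4.85 [0.5358 0.0043 0.0533] [ 0.0891  0.1742 -1.0675] [ 0.0388 -0.0299 -0.0275] 0.15096796633599313
```

arm_command(series=[[[-10,0,0,-0.13],[0,0,0,-0.127],[0,24,-26.5,0],[0,24,-26.5,0],[0,24,-26.5,0],[0,24,-26.5,0],[15,0,0,0],[15,0,0,0],[10,0,0,0],[6,0,0,0]]])

```text
t: 5.85
tcp_pos: [0.428, 0.1006, 0.0142]
tool_rot: [0.0, 0.708, -0.0, 0.707]
force: [-0.3, 0.6, -0.7]
finger_gap: 0.149
```

arm_command(series=[[[3,0,0,0],[2,0,0,0],[0,0,0,0]]])

```text
t: 6.15
tcp_pos: [0.4282, 0.1004, 0.0118]
tool_rot: [0.0, 0.707, -0.0, 0.707]
force: [-1.8, 0.5, 14.0]
finger_gap: 0.156
```

arm_command(series=[[[0,0,0,0],[0,0,0,0],[-20,0,0,0],[-40,0,0,0],[-40,0,0,0.142],[-40,0,0,0.142],[-40,0,0,0.142],[-20,0,0,0.142],[0,0,0,0.142],[0,0,0,0.142]]], jaw=60)

```text
t: 7.15
tcp_pos: [0.4288, 0.1005, 0.2114]
tool_rot: [0.295, 0.642, -0.294, 0.644]
force: [-0.0, 1.1, -0.3]
finger_gap: 0.599
```

arm_command(series=[[[0,0,0,0.142],[0,0,0,0.142],[0,0,0,0.142],[0,0,0,0.142],[0,0,0,0.151]]])

```text
out of range: a turn must lie within [-0.15, 0.15]
```

arm_command(series=[[[0,0,0,0.142],[0,0,0,0.142],[0,0,0,0.142],[0,0,0,0.142],[0,0,0,0.15],[0,30,-35,0],[0,35,-40,0],[0,35,-40,0],[0,0,0,0],[0,0,0,0]]])

```text
t: 8.15
tcp_pos: [0.5239, 0.2114, 0.2095]
tool_rot: [0.499, 0.501, -0.5, 0.5]
force: [-0.0, -1.2, -1.6]
finger_gap: 0.598
```

```bash
python3 - <<'E'
from h import *
s=status.sense(); print(s["t"],s["q"],s["tcp_pos"],s["tool_rot"],s["finger_gap"],"\n",R.from_quat(s["tool_rot"]).as_matrix())
im,T=snap("wrist","w2"); np.save("w2.npy",T)
E
```

```text
8.15 [ 0.1858  0.4744  1.6074 -0.0003  1.0615  1.7548] [0.5239 0.2114 0.2095] [ 0.499   0.5007 -0.5     0.5002] 0.5979206792275339 
 [[-0.0016  1.      0.0019]
 [-0.0006  0.0019 -1.    ]
 [-1.     -0.0016  0.0005]]
```

View pics/w2.png

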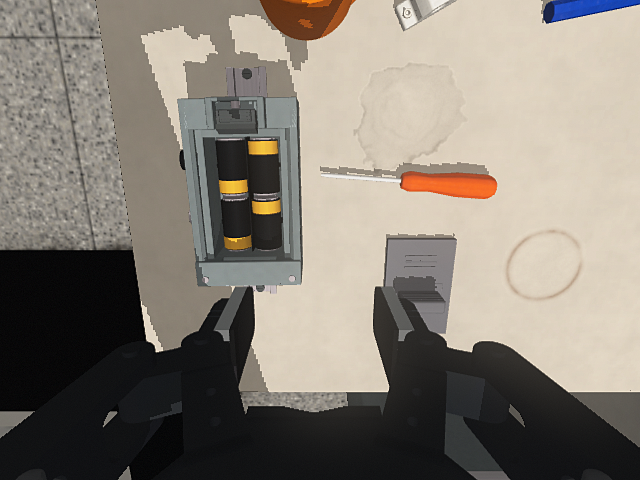

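The wrist view shows the box from rows 97 to 286, the hood's rear edge near row 262, and the latch at (236,110). The screwdriver is untouched, and the cover is square and clear at (420,285). A crop will give the edges precisely.

```bash
python3 - <<'E'
from h import *
a=cv2.imread("pics/w2.png")
o=cv2.resize(a[90:295,170:310],None,fx=2.9,fy=2.9,interpolation=cv2.INTER_CUBIC)
b=cv2.resize(a[225:340,375:465],None,fx=4,fy=4,interpolation=cv2.INTER_CUBIC)
c=np.zeros((600,800,3),np.uint8); c[:o.shape[0],:o.shape[1]]=o; c[:b.shape[0],420:420+b.shape[1]]=b
cv2.imwrite("pics/c2.png",c)
E
```

```text
(no output)
```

View pics/c2.png

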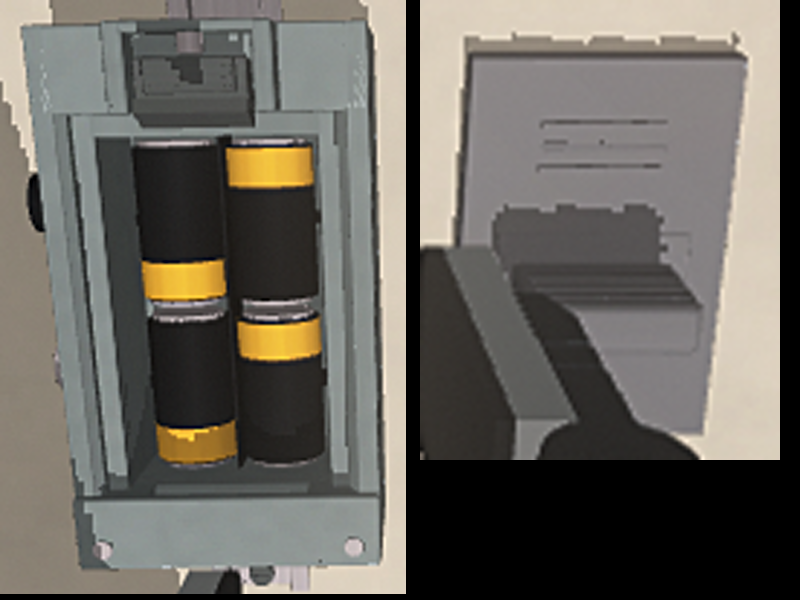

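```bash
python3 - <<'E'
from h import *
T=np.load("w2.npy")
f=lambda u,v,z:ray("wrist",(170+u/2.9-.33,90+v/2.9-.33),z,T)[:2]
g=lambda u,v,z:ray("wrist",(375+(u-420)/4-.37,225+v/4-.37),z,T)[:2]
print("hood rear",f(83,498,.06),f(380,493,.06),"front",f(82,569,.06),f(380,567,.06))
print("left",f(22,30,.057),f(76,495,.057),"right",f(367,22,.057),f(381,490,.057))
print("tab/nose front edge z~.057",f(133,118,.0576),f(253,118,.0576))
print("cover rear",g(470,55,.006),g(747,57,.006),"right",g(705,432,.006), "bar top R corners",g(668,266,.032),g(700,305,.032))
E
```

```text
hood rear [0.4865 0.3095] [0.4882 0.221 ] front [0.4635 0.3119] [0.4643 0.2212]
left [0.6174 0.3149] [0.4863 0.3125] right [0.6195 0.2235] [0.4881 0.2208]
tab/nose front edge z~.057 [0.5951 0.287 ] [0.5952 0.2546]
cover rear [0.4912 0.136 ] [0.4908 0.0663] right [0.384  0.0654] bar top R corners [0.4456 0.0902] [0.4352 0.0813]
```

arm_command(series=[[[20,-32,37,0],[25,-32,37,0],[25,-31.5,36.4,0],[30,0,0,0],[30,0,0,0],[30,0,0,0],[20,0,0,0],[10,0,0,0],[8,0,0,0],[3,0,0,0]]])

```text
t: 9.2
tcp_pos: [0.435, 0.1079, 0.0149]
tool_rot: [-0.5, -0.5, 0.5, -0.5]
force: [-1.0, -0.8, -0.5]
finger_gap: 0.604
```

arm_command(series=[[[0,0,0,0],[0,0,0,0],[0,0,0,0],[0,0,0,0],[0,0,0,0]]], jaw=0, force=30)

```text
t: 9.7
tcp_pos: [0.4358, 0.1086, 0.015]
tool_rot: [0.5, 0.5, -0.5, 0.5]
force: [0.3, -1.7, 4.9]
finger_gap: 0.482
```

Rows over 50 mm in total were clipped, so the grasp is about 7 mm off in x. I'll reopen, correct and regrasp.

arm_command(series=[[[0,0,0,0],[0,0,0,0],[0,-7.5,0,0],[4,0,0,0],[2.5,0,0,0],[0,0,0,0]]], jaw=60)

```text
t: 10.3
tcp_pos: [0.4281, 0.1086, 0.0076]
tool_rot: [0.5, 0.5, -0.5, 0.5]
force: [0.5, 0.3, -1.0]
finger_gap: 0.601
```

arm_command(series=[[[0,0,0,0],[0,0,0,0],[0,0,0,0],[0,0,0,0],[0,0,0,0]]], jaw=0, force=30)

```text
t: 10.8
tcp_pos: [0.4283, 0.1086, 0.0081]
tool_rot: [0.5, 0.5, -0.5, 0.5]
force: [0.2, 0.2, 0.1]
finger_gap: 0.488
```

arm_command(series=[[[-10,0,0,0],[-40,0,0,0],[-40,0,0,0],[-30,0,0,0],[0,0,0,0]]])

```text
t: 11.3
tcp_pos: [0.4306, 0.1088, 0.132]
tool_rot: [0.502, 0.498, -0.498, 0.502]
force: [0.8, -0.6, -1.5]
finger_gap: 0.482
```

```bash
python3 - <<'E'
from h import *
s=status.sense(); print(s["t"],s["tcp_pos"],s["force"],s["ft_torque"],s["finger_gap"])
im,T=snap("wrist","w3"); np.save("w3.npy",T); b,_=snap("side","s3")
p=proj("side",s["tcp_pos"]).astype(int); print(p)
c=np.zeros((480,800,3),np.uint8); c[:,:480]=im[:,80:560]
q=b[p[1]-60:p[1]+60,p[0]-40:p[0]+40]; c[:480,480:]=cv2.resize(q,(320,480),interpolation=cv2.INTER_CUBIC); cv2.imwrite("pics/c3.png",c)
E
```

```text
11.3 [0.4306 0.1088 0.132 ] [ 0.8129 -0.5994 -1.475 ] [-0.0294 -0.0749  0.0027] 0.4819732017862343
[402 249]
```

View pics/c3.png

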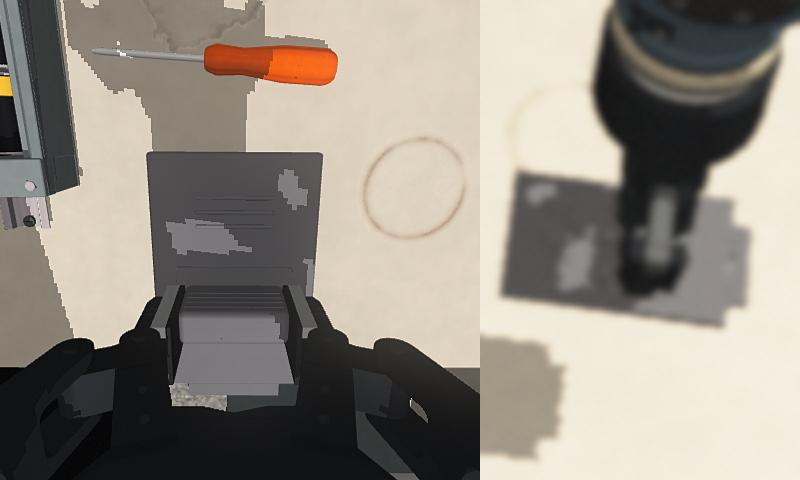

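The cover is held symmetrically: rear edge at about (227..402,153) in full wrist pixels, level, bar between the pads. Rows can't pitch the tool, so I'll tilt the cover passively by resting its rear lightly on the hood's front edge and lowering the bar.

arm_command(series=[[[0,-3,-39,-0.019],[0,-3,-39,0],[0,-3,-39,0],[0,-3,-39,0],[20,0,0,0],[20,0,0,0],[10,0,0,0],[5,0,0,0],[0,0,0,0]]])

```text
t: 12.3
tcp_pos: [0.4133, 0.2638, 0.072]
tool_rot: [0.494, 0.505, -0.496, 0.504]
force: [-0.5, 0.4, -0.5]
finger_gap: 0.487
```

```bash
cat >> h.py <<'E'
def tilt(name):
    """rear edge of the held cover: tool coords of its middle, tilt (rear up +) from fitted edge line"""
    s=status.sense(); im,T=snap("wrist",name); np.save(name+".npy",T)
    print(s["t"],"tcp",s["tcp_pos"],"F",s["force"],"M",s["ft_torque"],"gap",s["finger_gap"]); return im
def edge3d(a,b,w=.070):
    f,cx,cy=K("wrist"); d=f*w/abs(b[0]-a[0]); m=(np.array(a)+b)/2
    p=camera_params("wrist")["mount"]@np.array([(m[0]-cx)/f*d,(m[1]-cy)/f*d,d,1]); return p[:3]*1e3
E
python3 - <<'E'
from h import *
tilt("w4"); print(edge3d((227,153),(402.5,153)))
E
```

```text
12.3 tcp [0.4133 0.2638 0.072 ] F [-0.4836  0.3794 -0.4924] M [ 0.0028 -0.0457  0.0057] gap 0.4872864541832514
[ 4.7165 62.9469  1.6656]
```

arm_command(series=[[[0,4,-2,0],[0,0,0,0],[2,0,0,0],[2,0,0,0],[1,0,0,0],[1,0,0,0],[1,0,0,0],[0,0,0,0]]])

```text
t: 13.15
tcp_pos: [0.4172, 0.2664, 0.0665]
tool_rot: [0.495, 0.505, -0.495, 0.505]
force: [-1.6, -0.2, 5.4]
finger_gap: 0.486
```

arm_command(series=[[[1,0,0,0],[1,0,0,0],[1,0,0,0],[0,0,0,0]]])

```text
t: 13.55
tcp_pos: [0.4162, 0.2663, 0.0635]
tool_rot: [0.494, 0.505, -0.496, 0.504]
force: [-4.4, -0.4, 5.6]
finger_gap: 0.486
```

arm_command(series=[[[1,0,0,0],[1,0,0,0],[1,0,0,0],[1,0,0,0],[1,0,0,0],[1,0,0,0],[0,0,0,0]]])

```text
t: 14.25
tcp_pos: [0.4151, 0.2661, 0.0573]
tool_rot: [0.494, 0.506, -0.497, 0.504]
force: [-5.4, 0.2, 6.0]
finger_gap: 0.483
```

```bash
python3 - <<'E'
from h import *
im=tilt("w5")
g=cv2.cvtColor(im,cv2.COLOR_BGR2GRAY).astype(int)
for u in(250,314,380): print(u,[(v,int(g[v+1,u]-g[v-1,u])) for v in range(90,200) if abs(g[v+1,u]-g[v-1,u])>25])
for v in(160,175,190): print(v,[(u,int(g[v,u+1]-g[v,u-1])) for u in range(150,480) if abs(g[v,u+1]-g[v,u-1])>25])
E
```

```text
14.25 tcp [0.4151 0.2661 0.0573] F [-5.4244  0.1508  5.979 ] M [0.1157 0.6306 0.054 ] gap 0.48324949456636124
250 [(129, -48), (131, 43), (146, -43)]
314 [(122, 74), (123, 62), (145, -27), (146, -44)]
380 [(131, 35), (146, -39), (186, 70), (187, 77)]
160 [(190, -74), (191, -61), (192, 26), (215, -28), (216, -37), (430, 144), (431, 98)]
175 [(188, 84), (189, 76), (191, -95), (192, -164), (193, -45), (203, 42), (204, 33), (217, -36), (218, -71), (408, 28), (409, 64), (417, -33), (428, 100), (429, 130)]
190 [(193, -55), (194, -92), (195, -31), (376, 78), (377, 70), (387, -79), (388, -73), (426, 110), (427, 140)]
```

View pics/w5.png

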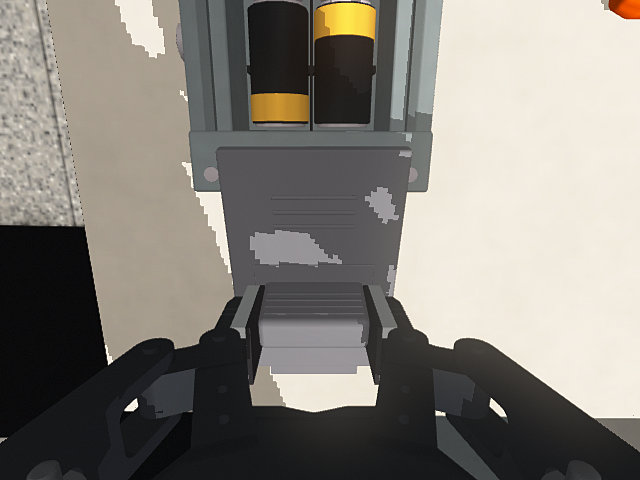

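The rear edge is now at row 147 (columns about 216 to 412) and wider than before, so the rear has risen. The cover is centred over the hood (191..432).

```bash
python3 - <<'E'
from h import *
for a,b in(((216.5,148),(411.5,148)),((215.5,148),(412.5,148))):
    p=edge3d(a,b); print(p)
# tilt solved from row: rear edge lies at pivot (x=-13 tool, i.e. 21 above underside) + rot*(63,-15)
f,cx,cy=K("wrist"); m=np.linalg.inv(camera_params("wrist")["mount"])
for th in np.arange(-.1,.4,.05):
    y=63*np.cos(th)+15*np.sin(th); h=-15*np.cos(th)+63*np.sin(th); P=m@np.array([(-13-h)/1e3,y/1e3,.001,1]); print(round(th,2),cy+f*P[1]/P[2],70e-3*f/P[2], [ -13-h,y])
T=np.load("w5.npy")
for v in(131,190): print(ray("wrist",(191 if v==131 else 194,v),.06,T),ray("wrist",(432.5 if v==131 else 428,v),.06,T))
E
```

```text
[-9.4672 65.5428  1.3404]
[-10.8152  65.6052   1.3381]
-0.1 156.8826516604331 170.91046698072645 [np.float64(8.21456772792056), np.float64(61.1877611628132)]
-0.05 154.92232636633446 174.75212489113315 [np.float64(5.129941569977227), np.float64(62.1715788658227)]
0.0 153.28564418173505 178.7695799441575 [np.float64(2.0), np.float64(63.0)]
0.05 151.9998349632704 182.96442055118032 [np.float64(-1.167433758128242), np.float64(63.670953943943054)]
0.1 151.09386494854448 187.33735982037595 [np.float64(-4.364442769579785), np.float64(64.18276366221805)]
0.15 150.59838695695385 191.88805110627757 [np.float64(-7.583036176796115), np.float64(64.53414989707466)]
0.2 150.54564607376147 196.61488244170715 [np.float64(-10.815169172470235), np.float64(64.72423436592415)]
0.25 150.9693312972285 201.5147498870519 [np.float64(-14.052763107375274), np.float64(64.75254195658846)]
0.3 151.9043627190576 206.58281067678257 [np.float64(-17.287725682780305), np.float64(64.61900191483328)]
0.35 153.38660311420875 211.81221814990957 [np.float64(-20.51197117698275), np.float64(64.32394802121664)]
[0.4856 0.3117 0.06  ] [0.4873 0.2221 0.06  ]
[0.4635 0.3123 0.06  ] [0.4653 0.2213 0.06  ]
```

Tilt is about 0.2 rad. I'll add a little more so the rear clears the latch tab, then lift off the hood.

arm_command(series=[[[1,0,0,0],[1,0,0,0],[1,0,0,0],[0,0,0,0]]])

```text
t: 14.7
tcp_pos: [0.4147, 0.266, 0.0542]
tool_rot: [0.493, 0.506, -0.497, 0.504]
force: [-6.2, 0.8, 6.5]
finger_gap: 0.484
```

arm_command(series=[[[-10,0,0,0],[-25,0,0,0],[-25,0,0,0],[0,25,0,0],[0,40,0,0],[0,40,0,0],[0,20,0,0],[0,0,0,0],[0,0,0,0]]])

```text
t: 15.6
tcp_pos: [0.5425, 0.2686, 0.114]
tool_rot: [0.495, 0.505, -0.496, 0.504]
force: [-0.6, -0.6, -0.5]
finger_gap: 0.484
```

```bash
python3 - <<'E'
from h import *
im=tilt("w6"); print(R.from_quat(status.sense()["tool_rot"]).as_matrix())
b,_=snap("side","s6"); s=status.sense(); p=proj("side",s["tcp_pos"]).astype(int)
c=np.zeros((480,800,3),np.uint8); c[:300,:400]=im[40:340,120:520]
q=b[p[1]-45:p[1]+60,p[0]-45:p[0]+42]; c[:480,400:]=cv2.resize(q,(400,480),interpolation=cv2.INTER_CUBIC); cv2.imwrite("pics/c6.png",c); print(p)
E
```

```text
15.6 tcp [0.5425 0.2686 0.114 ] F [-0.5756 -0.6363 -0.5172] M [ 0.0615  0.0334 -0.0261] gap 0.48352968590283857
[[-0.0023  0.9998  0.0193]
 [-0.0005  0.0193 -0.9998]
 [-1.     -0.0023  0.0005]]
[332 322]
```

View pics/c6.png

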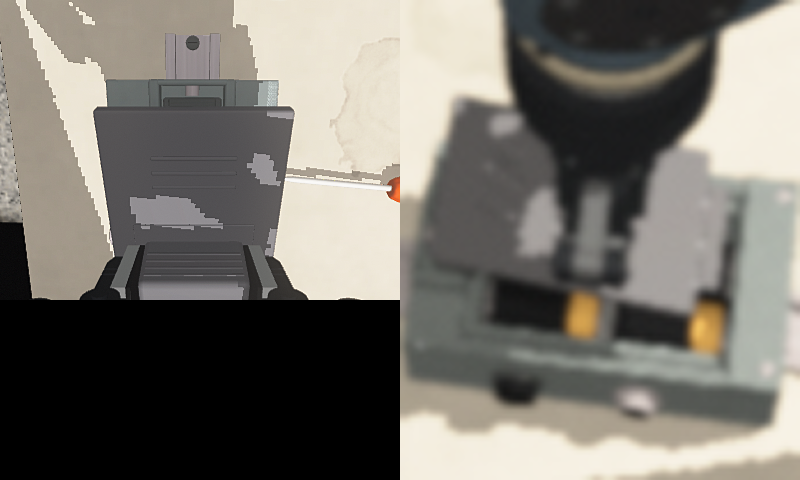

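Tilt is about 0.25 rad and the cover is centred on the box within about 0.7 mm; the rear clears the latch. I'll lower it until the plate's front touches the ledges, to find the height by feel.

arm_command(series=[[[0,-3,-0.6,0],[12,0,0,0],[12,0,0,0],[8,0,0,0],[4,0,0,0],[1,0,0,0],[1,0,0,0],[0,0,0,0]]])

```text
t: 16.5
tcp_pos: [0.5402, 0.2695, 0.0762]
tool_rot: [0.495, 0.505, -0.495, 0.505]
force: [0.2, 0.5, -0.2]
finger_gap: 0.481
```

arm_command(series=[[[1,0,0,0],[1,0,0,0],[1,0,0,0],[1,0,0,0],[0,0,0,0]]])

```text
t: 17.0
tcp_pos: [0.5398, 0.2694, 0.072]
tool_rot: [0.495, 0.505, -0.495, 0.505]
force: [-0.2, -0.5, -1.1]
finger_gap: 0.484
```

arm_command(series=[[[1,0,0,0],[1,0,0,0],[0,0,0,0]]])

```text
t: 17.3
tcp_pos: [0.5398, 0.2694, 0.0699]
tool_rot: [0.495, 0.505, -0.495, 0.505]
force: [-0.8, -1.1, -0.2]
finger_gap: 0.488
```

arm_command(series=[[[1,0,0,0],[0,0,0,0]]])

```text
t: 17.5
tcp_pos: [0.5398, 0.2694, 0.069]
tool_rot: [0.495, 0.505, -0.495, 0.505]
force: [0.0, -0.3, -0.6]
finger_gap: 0.49
```

arm_command(series=[[[1,0,0,0],[0,0,0,0]]])

```text
t: 17.7
tcp_pos: [0.54, 0.2695, 0.0682]
tool_rot: [0.495, 0.505, -0.495, 0.505]
force: [-0.3, -0.8, 0.1]
finger_gap: 0.485
```

arm_command(series=[[[1,0,0,0],[0,0,0,0]]])

```text
t: 17.9
tcp_pos: [0.5402, 0.2695, 0.0677]
tool_rot: [0.495, 0.505, -0.495, 0.505]
force: [-1.3, 0.1, 4.5]
finger_gap: 0.486
```

```bash
python3 - <<'E'
from h import *
im=tilt("w7")
b,_=snap("side","s7"); s=status.sense(); p=proj("side",s["tcp_pos"]).astype(int)
c=np.zeros((480,800,3),np.uint8); c[:300,:400]=im[100:400,120:520]
q=b[p[1]-30:p[1]+45,p[0]-45:p[0]+55]; c[:300,400:]=cv2.resize(q,(400,300),interpolation=cv2.INTER_CUBIC); cv2.imwrite("pics/c7.png",c); print(p)
E
```

```text
17.9 tcp [0.5402 0.2695 0.0677] F [-1.2691  0.1495  4.4892] M [-0.1082  0.2498 -0.0039] gap 0.48611567806284717
[332 332]
```

View pics/c7.png

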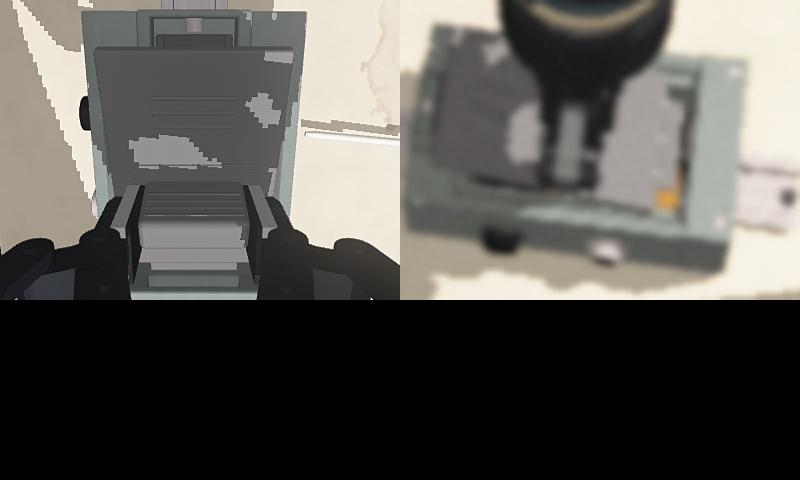

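Contact came at TCP z 0.068, near the predicted height, with the moment of a load at the plate's front. The tongue sits behind the hood, centred. I'll lift 1 mm and slide it in.

arm_command(series=[[[-1.3,0,0,0],[0,-2,0,0],[0,-2,0,0],[0,-1,0,0],[0,-1,0,0],[0,-1,0,0],[0,0,0,0]]])

```text
t: 18.7
tcp_pos: [0.5325, 0.2693, 0.0682]
tool_rot: [0.495, 0.505, -0.495, 0.505]
force: [-0.3, 0.4, -0.7]
finger_gap: 0.482
```

arm_command(series=[[[0,-1,0,0],[0,-1,0,0],[0,0,0,0]]])

```text
t: 19.0
tcp_pos: [0.5305, 0.2692, 0.0683]
tool_rot: [0.495, 0.505, -0.495, 0.505]
force: [-0.1, 0.0, -1.4]
finger_gap: 0.485
```

arm_command(series=[[[0,-1,0,0],[0,-1,0,0],[0,0,0,0]]])

```text
t: 19.3
tcp_pos: [0.5286, 0.2692, 0.0683]
tool_rot: [0.495, 0.505, -0.495, 0.505]
force: [0.6, 0.3, -0.4]
finger_gap: 0.483
```

arm_command(series=[[[0,-1,0,0],[0,-1,0,0],[0,0,0,0]]])

```text
t: 19.6
tcp_pos: [0.5266, 0.2692, 0.0684]
tool_rot: [0.495, 0.505, -0.495, 0.505]
force: [-0.3, 0.4, -0.8]
finger_gap: 0.487
```

arm_command(series=[[[0,-1,0,0],[0,0,0,0]]])

```text
t: 19.8
tcp_pos: [0.526, 0.2692, 0.0684]
tool_rot: [0.495, 0.505, -0.495, 0.505]
force: [-0.2, -0.4, 0.4]
finger_gap: 0.482
```

arm_command(series=[[[0,-1,0,0],[0,0,0,0]]])

```text
t: 20.0
tcp_pos: [0.5258, 0.2692, 0.0686]
tool_rot: [0.496, 0.504, -0.495, 0.505]
force: [2.7, -0.4, -0.8]
finger_gap: 0.486
```

The tongue is about 9 mm in and the plate's front face touches the hood (2.7 N). Now I'll swing the rear down, following the arc.

arm_command(series=[[[1,1,0,0],[1,0.6,0,0],[1,0.6,0,0],[0,0,0,0]]])

```text
t: 20.4
tcp_pos: [0.5273, 0.2693, 0.0663]
tool_rot: [0.495, 0.505, -0.495, 0.505]
force: [0.5, -0.7, 5.3]
finger_gap: 0.485
```

arm_command(series=[[[1,0.6,0,0],[1,0.6,0,0],[0,0,0,0]]])

```text
t: 20.7
tcp_pos: [0.5288, 0.2693, 0.0644]
tool_rot: [0.495, 0.505, -0.495, 0.505]
force: [0.2, -0.1, 6.0]
finger_gap: 0.486
```

arm_command(series=[[[1,0.6,0,0],[0,0,0,0]]])

```text
t: 20.9
tcp_pos: [0.5295, 0.2693, 0.0635]
tool_rot: [0.495, 0.505, -0.495, 0.505]
force: [1.5, -1.0, 6.3]
finger_gap: 0.478
```

arm_command(series=[[[0.7,0.4,0,0],[0,0,0,0]]])

```text
t: 21.1
tcp_pos: [0.5299, 0.2693, 0.0629]
tool_rot: [0.496, 0.505, -0.495, 0.505]
force: [-0.1, -0.0, 6.6]
finger_gap: 0.484
```

arm_command(series=[[[0.7,0.4,0,0],[0,0,0,0]]])

```text
t: 21.3
tcp_pos: [0.5302, 0.2694, 0.0624]
tool_rot: [0.495, 0.505, -0.495, 0.505]
force: [-0.3, -0.3, 7.9]
finger_gap: 0.485
```

The force is rising as the cover meets the latch. I'll keep going with the grip held, well under 25 N, to see whether it snaps.

arm_command(series=[[[0.7,0.3,0,0],[0,0,0,0]]])

```text
t: 21.5
tcp_pos: [0.5305, 0.2694, 0.062]
tool_rot: [0.495, 0.505, -0.495, 0.505]
force: [-0.2, -0.4, 10.9]
finger_gap: 0.486
```

arm_command(series=[[[0.7,0.3,0,0],[0,0,0,0]]])

```text
t: 21.7
tcp_pos: [0.5308, 0.2694, 0.0615]
tool_rot: [0.496, 0.505, -0.495, 0.505]
force: [-0.6, -1.5, 10.5]
finger_gap: 0.483
```

arm_command(series=[[[0.5,0.2,0,0],[0,0,0,0]]])

```text
t: 21.9
tcp_pos: [0.531, 0.2694, 0.0612]
tool_rot: [0.496, 0.505, -0.495, 0.505]
force: [-1.5, -1.1, 11.4]
finger_gap: 0.48
```

arm_command(series=[[[0.6,0.2,0,0],[0,0,0,0]]])

```text
t: 22.1
tcp_pos: [0.5313, 0.2694, 0.0607]
tool_rot: [0.496, 0.505, -0.495, 0.505]
force: [-1.2, -1.3, 12.7]
finger_gap: 0.484
```

arm_command(series=[[[0.6,0.2,0,0],[0,0,0,0]]])

```text
t: 22.3
tcp_pos: [0.5317, 0.2694, 0.0602]
tool_rot: [0.496, 0.505, -0.495, 0.505]
force: [0.0, -1.3, 12.2]
finger_gap: 0.488
```

arm_command(series=[[[0.6,0.2,0,0],[0,0,0,0]]])

```text
t: 22.5
tcp_pos: [0.532, 0.2695, 0.0594]
tool_rot: [0.496, 0.504, -0.494, 0.505]
force: [0.6, -0.8, 9.9]
finger_gap: 0.482
```

arm_command(series=[[[0.5,0.2,0,0],[0,0,0,0]]])

```text
t: 22.7
tcp_pos: [0.5324, 0.2695, 0.0587]
tool_rot: [0.496, 0.504, -0.494, 0.505]
force: [-0.2, -0.8, 10.2]
finger_gap: 0.483
```

arm_command(series=[[[0.5,0,0,0],[0,0,0,0]]])

```text
t: 22.9
tcp_pos: [0.5327, 0.2695, 0.0582]
tool_rot: [0.496, 0.504, -0.494, 0.505]
force: [1.3, -0.9, 10.4]
finger_gap: 0.488
```

```bash
python3 - <<'E'
from h import *
im=tilt("w8"); cv2.imwrite("pics/c8.png",cv2.resize(im[90:340,160:480],(768,600),interpolation=cv2.INTER_CUBIC))
E
```

```text
22.9 tcp [0.5327 0.2695 0.0582] F [ 1.3276 -0.9144 10.4156] M [-0.188   0.1785  0.0226] gap 0.48759934184344417
```

View pics/c8.png

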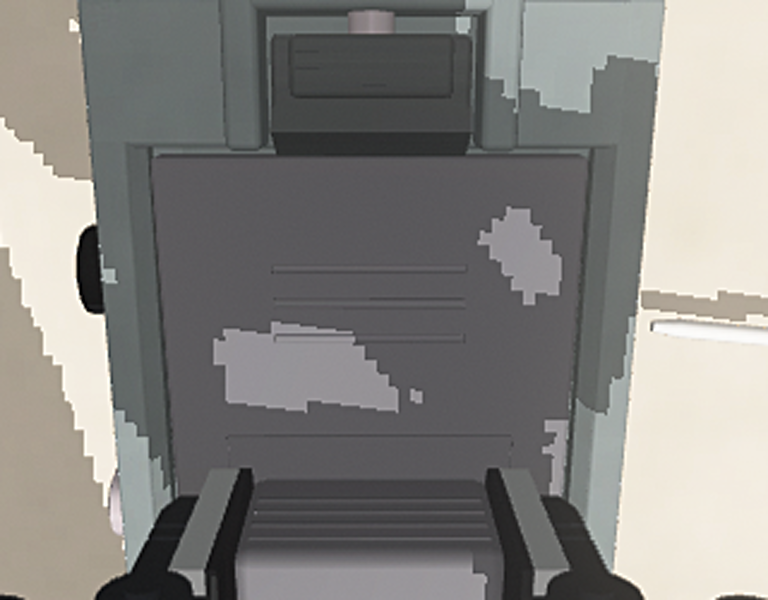

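The cover is down in the recess and centred, with the latch nose at its rear edge (about (370,150) in the crop). It isn't clear that it has snapped, so I'll press a little further.

arm_command(series=[[[0.6,0,0,0],[0,0,0,0]]])

```text
t: 23.15
tcp_pos: [0.5329, 0.2695, 0.0577]
tool_rot: [0.496, 0.504, -0.494, 0.505]
force: [1.3, -0.6, 9.4]
finger_gap: 0.484
```

arm_command(series=[[[0.5,0,0,0],[0,0,0,0]]])

```text
t: 23.35
tcp_pos: [0.5331, 0.2696, 0.0572]
tool_rot: [0.496, 0.504, -0.494, 0.506]
force: [1.5, -0.9, 10.1]
finger_gap: 0.488
```

arm_command(series=[[[0.4,0,0,0],[0,0,0,0]]])

```text
t: 23.55
tcp_pos: [0.5332, 0.2696, 0.0569]
tool_rot: [0.496, 0.504, -0.494, 0.506]
force: [1.0, -0.5, 8.9]
finger_gap: 0.486
```

arm_command(series=[[[0.7,0,0,0],[0,0,0,0]]])

```text
t: 23.75
tcp_pos: [0.5336, 0.2696, 0.0562]
tool_rot: [0.497, 0.504, -0.494, 0.506]
force: [1.6, -0.4, 9.5]
finger_gap: 0.486
```

arm_command(series=[[[0.7,0,0,0],[0,0,0,0]]])

```text
t: 23.95
tcp_pos: [0.5337, 0.2696, 0.0561]
tool_rot: [0.497, 0.504, -0.494, 0.506]
force: [0.4, -0.6, 13.4]
finger_gap: 0.482
```

arm_command(series=[[[0.7,0,0,0],[0,0,0,0]]])

```text
t: 24.15
tcp_pos: [0.5337, 0.2696, 0.0561]
tool_rot: [0.497, 0.504, -0.494, 0.506]
force: [0.4, -2.2, 17.2]
finger_gap: 0.484
```

```bash
python3 - <<'E'
from h import *
im=tilt("w9")
for n in("w8","w9"):
    g=cv2.cvtColor(cv2.imread(f"pics/{n}.png"),cv2.COLOR_BGR2GRAY)
    for u in(235,300,325,390): print(n,u,g[136:172,u].tolist())
E
```

```text
24.15 tcp [0.5337 0.2696 0.0561] F [ 0.3989 -2.2076 17.1594] M [-0.326   0.346   0.0008] gap 0.48444818513548077
w8 235 [109, 110, 110, 110, 109, 109, 109, 109, 109, 109, 110, 109, 113, 102, 85, 94, 112, 117, 68, 69, 89, 90, 91, 91, 91, 90, 91, 91, 89, 91, 89, 92, 90, 90, 91, 88]
w8 300 [71, 70, 69, 69, 69, 69, 69, 70, 72, 47, 46, 47, 47, 46, 47, 47, 47, 48, 45, 70, 89, 88, 89, 89, 90, 89, 89, 88, 89, 90, 88, 90, 88, 87, 88, 89]
w8 325 [70, 70, 70, 72, 71, 71, 70, 72, 73, 49, 48, 48, 48, 47, 49, 48, 48, 49, 45, 72, 88, 89, 91, 90, 89, 90, 90, 87, 88, 89, 88, 88, 88, 88, 88, 88]
w8 390 [105, 108, 108, 109, 109, 108, 108, 109, 109, 111, 111, 111, 109, 110, 97, 81, 106, 109, 73, 78, 92, 97, 96, 97, 95, 95, 96, 94, 94, 95, 95, 95, 95, 94, 95, 94]
w9 235 [109, 110, 109, 108, 109, 110, 108, 109, 110, 108, 110, 108, 109, 110, 109, 112, 101, 84, 92, 112, 75, 73, 87, 91, 94, 95, 92, 94, 94, 93, 93, 94, 93, 94, 94, 92]
w9 300 [69, 67, 69, 65, 60, 47, 69, 71, 70, 69, 69, 70, 69, 70, 70, 70, 69, 69, 68, 74, 48, 46, 47, 47, 48, 48, 49, 45, 42, 78, 94, 92, 91, 90, 91, 91]
w9 325 [70, 69, 69, 65, 61, 49, 69, 71, 70, 70, 71, 70, 70, 71, 70, 71, 71, 71, 71, 73, 49, 46, 47, 49, 46, 48, 49, 48, 43, 80, 93, 93, 92, 92, 92, 91]
w9 390 [175, 183, 116, 108, 110, 109, 111, 110, 109, 109, 110, 110, 109, 110, 110, 110, 106, 94, 85, 107, 79, 82, 93, 97, 97, 97, 98, 97, 98, 97, 97, 97, 98, 97, 98, 98]
```

In w8 the nose edge was level with the cover's edge (row 155). In w9 the nose reaches row 165 against the cover's edge at 157, overlapping by about 3 mm, so the latch has snapped. I'll ease off, let go and retreat.

arm_command(series=[[[-0.7,0,0,0],[-0.7,0,0,0],[0,0,0,0]]])

```text
t: 24.5
tcp_pos: [0.5337, 0.2696, 0.0562]
tool_rot: [0.497, 0.504, -0.494, 0.506]
force: [1.8, -1.4, 9.2]
finger_gap: 0.483
```

arm_command(series=[[[0,0,0,0],[0,0,0,0],[0,0,0,0],[-3,0,0,0],[-10,0,0,0],[-30,0,0,0],[-40,0,0,0],[-40,0,0,0],[0,0,0,0]]], jaw=56)

```text
t: 25.4
tcp_pos: [0.5349, 0.2706, 0.1833]
tool_rot: [0.499, 0.503, -0.491, 0.507]
force: [1.0, 0.0, 0.7]
finger_gap: 0.56
```

```bash
python3 - <<'E'
from h import *
im=tilt("w10"); t,_=snap("top","t10")
c=np.zeros((600,800,3),np.uint8); c[:480,:440]=im[:,100:540]; c[:480,440:]=cv2.resize(t[170:370,150:300],(360,480)); cv2.imwrite("pics/c10.png",c)
E
```

```text
25.4 tcp [0.5349 0.2706 0.1833] F [1.0385 0.0488 0.736 ] M [ 0.0314 -0.0251  0.0095] gap 0.5602006742037315
```

View pics/c10.png

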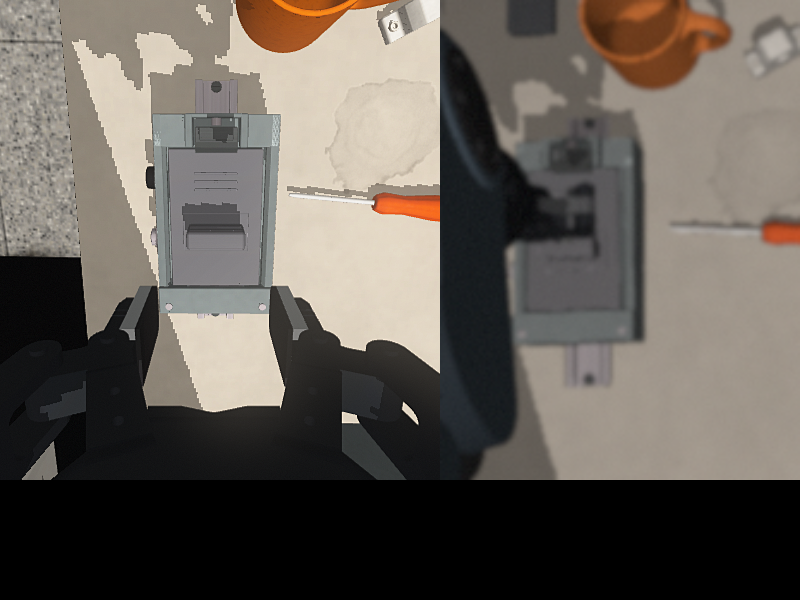

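The cover lies flat in the recess, with its front edge at the hood (row 287). The latch nose (to about row 152) overlaps its rear edge (row 148). The gripper is clear and the screwdriver hasn't moved, so I'm handing in.

```bash
python3 -c "
from station import ticket,status
print(status.sense()['t'],ticket.sign_off())"
```

```text
the job is handed in; nothing more can be done
25.5 None
```

The cover is back on the battery box and latched, and I handed the job in at 25.5 s of the 67 s allowed.

- **Moving it clear:** The screwdriver handle blocked a grip across the bar's width. I first moved the cover to open table, then regrasped it there. The first regrasp was about 7 mm off because my move rows were clipped, so I reopened and corrected it.
- **Tilting:** The arm commands cannot pitch the tool. I tilted the cover to about 0.25 rad by resting its rear on the hood's front edge while lowering the bar, with about 9 N on the hood.
- **Fitting:** The tongue slid in without resistance until the plate's front face touched the hood at 2.7 N. I then swung the rear down and pressed through the bar until the cover hit a hard stop. The highest force read was 17 N, against the 25 N limit.

**Last checks:**
- After the stop, the latch nose overlapped the cover's rear edge by about 3 mm; while pushed back it had been level with it.
- The final picture shows the cover in the recess, tight to the hood, under the latch, with the gripper 125 mm above and touching nothing. I judged flush by eye and did not measure it.
- The screwdriver looked unmoved. I did not check the other things one by one, but the arm passed near none of them. No check failed.

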